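Tighten the tag clamp until its clutch clicks

TASK

Carry the blue tag clamp by its black handle, not by its knob, and set it down flat inside the low metal dock on the bench. Let go, then take its orange knob and turn it clockwise until the screw is fully home and the slip clutch clicks over at least once, leaving the clamp in the dock and untouched. Do not disturb the squeegee, the tape measure or the thread spool.

Things in the scene. Friction and masses are not known exactly. Their poses are not given: they have to be found in the camera images.
- tag_clamp: Blue C-shaped clamp holding a stack of aluminium tags, loose, 0.5 kg, 118 mm high. Origin: centre of the base's underside; +x from handle to knob, z up. Base plate 150 (x) x 76 (y) x 10 mm. A column at x = -42 mm ends in the black handle; an arm (20 mm wide, 50 to 70 mm up, x = -60 to +62 mm) carries the screw and knob at x = +42 mm.
- handle (a point): Grip point in the clamp's black handle: clamp x = -42 mm, 94 mm above the underside. Handle 16 mm thick along the clamp's y, 36 mm wide along its x, from 70 to 114 mm above the underside (top 20 mm above this point). Same axes as the clamp.
- knob_grip (a point): Middle of the knob's orange grip bar, on its axis: clamp x = +42 mm, 103 mm above the underside. Axes turn with the knob: x along the bar (48 mm), y across it (16 mm), z up. Bar 28 mm high, 14 mm above and below this point; white mark on top towards +x. Below it a black skirt (54 mm diameter, 13 mm high), then a steel disc (58 mm) with a red mark, fixed to the screw.
- screw (a joint): Turn of the screw and its steel disc in the clamp, rad, clockwise from above: 0 = fully open, 1.6 = fully home (hard stop). Starts between 0.3 and 1.0; friction 0.1 N m, stays where left, but may spring back by up to 0.1 at a click, which still counts as home.
- knob (a joint): Slip of the knob on the screw, rad, clockwise from above; 0 at the start. Below about 0.2 N m knob and screw turn together, both ways; with the screw home the knob slips, one click (ball detent) each 45 degrees (0.785 rad). Let go before half way it springs back to the last rest; beyond, on to the next.
- dock: Low aluminium frame with a dark floor, fixed to the bench; it keeps the clamp from turning. Origin: centre of its underside, at bench height; x along its length. Inner opening 160 (x) x 86 (y) mm: 5 mm clear all round the clamp's base. Floor 4 mm up, walls 8 mm thick and 18 mm high; a 23 mm screw ear at each end. The clamp may stand in it either way round.
- squeegee: Bystander: flat blue film squeegee, 73 x 100 x 10 mm, loose. Origin: centre of its underside.
- measure: Bystander: yellow tape measure on the dock's right, 64 x 67 x 34 mm, loose. Origin: centre of its underside.
- spool: Bystander: upright spool of rust-coloured thread, 48 mm diameter, 56 mm high, loose. Origin: centre of its underside.

How it is judged:
On the way, in this order (a step that is already met when the one before it is completed fails the run):
1. the clamp stands flat in the dock, let go (horizontal distance between tag_clamp and dock below 0.011 m and z of tag_clamp in the frame of dock below 0.008 m and angle between tag_clamp's own z axis and vertical below 0.05 rad and contact force between the fingers and tag_clamp below 0.2 N), for 0.2 s.
2. the screw is fully home and the clutch has clicked over at least once (value of joint screw above 1.42 rad and value of joint knob above 0.6 rad), for 0.1 s.
At the end, for the whole second after the job is handed in: The clamp stands flat in the dock (origin within 11 mm of the dock's in plan and less than 8 mm above its underside, tilted less than 0.05 rad), at rest; the screw is home (above 1.42 of 1.6 rad) and the knob has slipped at least one click (more than 0.6 rad) (all of step 2 and horizontal distance between tag_clamp and dock below 0.011 m and z of tag_clamp in the frame of dock below 0.008 m and angle between tag_clamp's own z axis and vertical below 0.05 rad and linear speed of tag_clamp below 0.02 m/s); the robot touches nothing.
It fails at once if the clamp is carried by its knob (lifted over 12 mm off the bench with the fingers at the knob) (height (world z) of tag_clamp above 0.012 m and contact force between the fingers and tag_clamp above 1 N and distance between the grasp point and knob_grip below 0.04 m).
It fails at once if a bystander is moved by more than 15 mm (distance of any of squeegee, measure, spool from where it was at the start of the episode above 0.015 m).
It also fails if it takes over 61 s, if anything falls off the work surface, if the arm or the gripper's body presses on something with over 40 N, if the wrist force passes 120 N, or if a joint passes its speed limit or range.

ROBOT

A 7-joint arm with a two-finger parallel gripper is mounted at the origin on a cart in front of the work surface, level with it; the furniture and walls round the work are solid. World frame = base frame: x ahead of the robot, y to its left, z up, the work surface at z = 0. Lengths are in m, angles in rad, forces in N, time in s.
With the tool pointing down it reaches from about 0.4 to 0.9 m from the base axis. Payload 5.5 kg.
Tool frame: the origin (TCP) lies on the centre line of the jaws, within the pads' length; the fingertips stand 25 mm ahead of it and the grasp point (between the pads) lies 6 mm ahead of it; z points along the fingers, x is the direction in which the jaws open and shut, and the axes are right-handed (so a half turn about z gives the same grasp; the last joint's range is limited). The gripper opens to 85 mm and grips with 20 to 120 N. Pads are 22 mm wide; open, the fingers measure 114 mm over their backs; the gripper's body (76 mm by 85 mm) begins 54 mm behind the grasp point. The pads swing forward as they close: fully open they stand 13 mm farther back than shut.
Start: joints at [1.51, 0.501, -0.427, 1.55, 0.221, 1.138, -0.21], TCP at [0.207, -0.616, 0.256] pointing down, gripper open.
Joint ranges: [-2.88, 2.88], [-0.31, 2.03], [-1.54, 1.56], [0.2, 2.42], [-1.41, 4.55], [0.19, 2.02], [-2.57, 2.57]. Speed limits (rad/s): [2.57, 2.57, 3.14, 3.14, 3.14, 3.14, 3.14].

INTERFACE

Orientations are given as [roll, pitch, yaw] about the fixed x, y, z axes, in that order (R = Rz(yaw) Ry(pitch) Rx(roll)).
In Python, from rig import arm, grab_frame, get_calibration, look_for gives the robot as it stands.
- The arm moves only by the tool play_rows, never from a script. Its argument "plan" is a list of rows, each an object with "linear": the shift along the world's x, y, z normalised to -1 to 1, where 1 is 600 mm, a list of three; "delta_rot": the turn, a rotation vector about the world's x, y, z normalised to -1 to 1, where 1 is 0.08 rad, a list of three; "claw": the opening in per cent of the stroke, from 0 (shut) to 100 (fully open). In form: [{"linear": [dx, dy, dz], "delta_rot": [ax, ay, az], "claw": claw}, ...]. A call has 1 to 12 rows; each row shifts and turns the commanded pose from where the row before left it; what a row does not reach is not made up. A row lasts 1/12 s, in which the tool goes at most 41.7 mm and 7.16 degrees, less where a joint would pass 70% of its speed; a pose out of reach is approached as far as the arm can. A call with a number of a shift or a turn outside -1 to 1 is refused whole. A call with a gripper value outside its range is refused whole. The fingers move at their own pace and stop on an object; "squeeze" is the grip in N (left out, the last holds). Time passes only in rows, so rows that do not move let the fingers close. It gives the time, the measured TCP pose, the force and the opening at its end, in the units of the state.
- arm.read_state(): the state, without advancing time (a new reading comes with each control period).
- grab_frame(name): name is "side" or "top" or "wrist"; returns (picture, depth): 480x640x3 uint8, blue, green, red; 480x640 float32, m along the optical axis (not along the pixel's ray), 0 where there is no reading.
- get_calibration(name): a dict with "camera_matrix" (3x3 intrinsics, pixels), "position" and "rotation" of the camera in the world; the wrist camera has in their place "hand_eye" (4x4, takes a point from camera to tool coordinates, whose origin is the TCP and whose axes are the tool frame's). Camera axes: x right, y down, z forward; pixel columns grow to the right and rows downward; lengths in m; the calibration is good to about 2 mm. A picture is of the moment at which its call begins: read the wrist's pose just before it. get_calibration takes no time and is no camera call.
- arm.hand_in(): hands the job in, once; it reports no verdict.
Trained networks look in the newest picture that a camera, given by its name, has taken for a name from the list of things; names that differ only in an ending like _2 or _b are one class to them, and where a whole thing is asked for, a point or a joint stands for the part that bears it (a point fixed in the world has none). Each returns a list of dicts, best first, with "confidence" (0 to 1); they miss things now and then, are a little off and sometimes report something else, mostly with a low value. They report only what shows in the picture. A call takes as long as a camera call.
- look_for(camera, query): "bbox" ([left, top, width, height] in pixels, round what is visible of it).
The state is a dict: "time_s": time; "joint_positions": joint angles; "qd": joint speeds; "tau": joint torques, N m; "tool_pos": TCP position; "orientation": TCP orientation; "contact_force": force on the tool from outside, world axes, zero at the start; "ft_torque": the same for the moment, N m; "width": opening from 0.0 (shut) to 1.0 (fully open).
Only numpy, scipy, OpenCV 4.12 (cv2) and the standard library are available. Lean on these libraries where they do the work, as an engineer would, in place of code of your own. Each camera call takes 0.05 s, during which the arm holds its last target.

## Working session

There is one attempt and no reset: what is moved stays moved. The work goes in short steps, Python scripts to look and compute and a tool call to move; the robot and the scene stay as the last step left them, time stands still between calls to the robot, and variables do not carry over. Pictures are saved under pics/ and viewed, and the job is handed in when it is done.

Besides the shell and the picture viewer there is one more tool, called after "Call:" by a JSON object that holds its "name" and its "arguments". play_rows: Moves the arm, as the interface text tells. Its arguments: {"type":"object","properties":{"plan":{"type":"array","items":{"type":"object","properties":{"linear":{"type":"array","items":{"type":"number"}},"delta_rot":{"type":"array","items":{"type":"number"}},"claw":{"type":"number"}}}},"squeeze":{"type":"number"}},"required":["plan"]}

```bash
mkdir -p pics; ls; python3 - <<'E'
from rig import arm, grab_frame, get_calibration, look_for
import cv2,numpy as np
print(arm.read_state())
for n in ["top","side"]:
    p,d=grab_frame(n); cv2.imwrite(f"pics/{n}0.png",p); np.save(f"{n}0.npy",d)
    print(n,get_calibration(n))
    for q in ["tag_clamp","dock","handle","knob_grip"]:
        print(q,look_for(n,q)[:2])
E
```

```text
pics
{'time_s': 0.0, 'joint_positions': array([ 1.51017698,  0.50183744, -0.42677836,  1.55142602,  0.2207745 ,
        1.13826772, -0.2103012 ]), 'qd': array([-0.00066371,  0.00108408,  0.00100323,  0.00070528,  0.0014532 ,
        0.00046374, -0.00012827]), 'tau': array([-4.81301220e-05, -5.69519413e+01, -5.81630856e+00, -2.80936790e+01,
        1.05411714e-02,  1.20150269e-02, -1.81026292e-05]), 'tool_pos': array([ 0.20658268, -0.61564154,  0.25527464]), 'orientation': array([-3.14150312e+00,  1.88864444e-03, -1.24695000e+00]), 'contact_force': array([ 0.89196809, -0.27475151, -0.42992958]), 'ft_torque': array([ 0.00913053, -0.01076753,  0.02859657]), 'width': 1.001228940694015}
top {'camera_matrix': array([[585.5157195 ,   0.        , 317.49607166],
       [  0.        , 585.5157195 , 237.81681071],
       [  0.        ,   0.        ,   1.        ]]), 'position': array([0.44433193, 0.06651499, 1.48335936]), 'rotation': array([-3.07016309,  0.00374677, -1.59496657])}
tag_clamp [{'bbox': [268.4, 175.2, 42.1, 29.9], 'confidence': 0.58}]
dock [{'bbox': [338.6, 173.3, 47.5, 89.8], 'confidence': 0.81}]
handle [{'bbox': [235.9, 229.0, 35.5, 63.8], 'confidence': 0.65}, {'bbox': [232.0, 229.6, 23.0, 22.7], 'confidence': 0.3}]
knob_grip [{'bbox': [236.1, 229.5, 21.8, 25.5], 'confidence': 0.94}]
side {'camera_matrix': array([[444.21503501,   0.        , 323.7693228 ],
       [  0.        , 444.21503501, 243.48524041],
       [  0.        ,   0.        ,   1.        ]]), 'position': array([ 0.44915282, -0.7640431 ,  0.85111257]), 'rotation': array([-2.29002435,  0.00885066, -0.12545457])}
tag_clamp [{'bbox': [273.4, 203.9, 53.9, 45.9], 'confidence': 0.62}]
dock [{'bbox': [308.1, 283.9, 87.4, 44.3], 'confidence': 0.63}]
handle [{'bbox': [272.9, 201.8, 55.8, 46.2], 'confidence': 0.78}]
knob_grip [{'bbox': [301.6, 201.1, 22.2, 18.4], 'confidence': 0.77}, {'bbox': [372.2, 348.9, 32.3, 34.6], 'confidence': 0.41}]
```

View pics/top0.png

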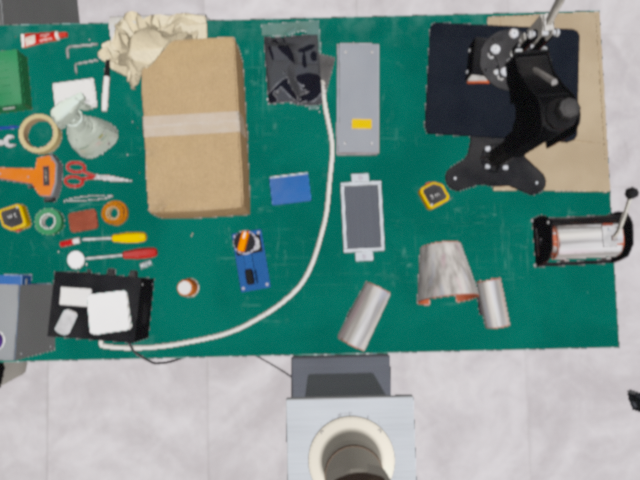

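View pics/side0.png

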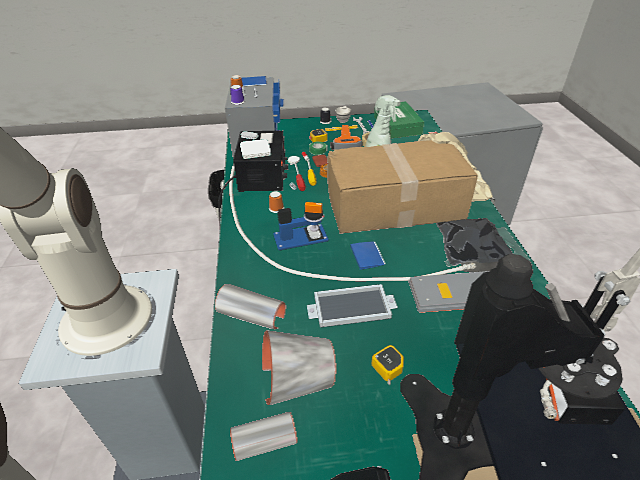

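The top picture shows the clamp at (252,260), with its knob at (247,242) and its handle at (250,275). The dock is at (362,217), the squeegee at (290,189), the spool at (188,288) and the tape measure at (434,195). A white hose lies between the clamp and the dock. Next I'll work out the 3D positions.

```bash
cat > h.py <<'E'
from rig import arm, grab_frame, get_calibration, look_for
import cv2,numpy as np
from scipy.spatial.transform import Rotation as R
def pose(name,st=None):
    c=get_calibration(name);K=c["camera_matrix"]
    if name=="wrist":
        T=np.eye(4);T[:3,:3]=R.from_euler('xyz',st["orientation"]).as_matrix();T[:3,3]=st["tool_pos"]
        T=T@c["hand_eye"]; return K,T
    T=np.eye(4);T[:3,:3]=R.from_euler('xyz',c["rotation"]).as_matrix();T[:3,3]=c["position"]
    return K,T
def cloud(name,d,st=None):
    K,T=pose(name,st);v,u=np.mgrid[:480,:640]
    P=np.stack([(u-K[0,2])*d/K[0,0],(v-K[1,2])*d/K[1,1],d],-1)
    W=P@T[:3,:3].T+T[:3,3]; W[d<=0]=np.nan; return W
def proj(name,X,st=None):
    K,T=pose(name,st);p=(np.asarray(X)-T[:3,3])@T[:3,:3];return p[...,:2]/p[...,2:]*K[0,0]+K[:2,2]
E
python3 - <<'E'
from h import *
d=np.load('top0.npy');W=cloud("top",d);p=cv2.imread('pics/top0.png')
for u,v in [(362,217),(252,260),(300,240),(247,242),(250,275),(290,189),(188,288),(434,195),(328,200)]: print((u,v),np.round(W[v,u],3))
hsv=cv2.cvtColor(p,cv2.COLOR_BGR2HSV)
def rect(mask,box):
    m=np.zeros_like(mask);l,t,r,b=box;m[t:b,l:r]=mask[t:b,l:r]
    pts=W[m>0];pts=pts[~np.isnan(pts[:,0])]
    rc=cv2.minAreaRect((pts[:,:2]*1000).astype(np.float32));print(len(pts),rc,np.median(pts[:,2]));return pts
blue=cv2.inRange(hsv,(100,100,60),(125,255,255))
rect(blue,(225,225,280,300))
pts=rect(((W[...,2]<0.02)).astype(np.uint8)*blue,(225,225,280,300))
dark=cv2.inRange(p,(60,60,60),(110,100,100))
rect(dark,(338,175,388,262))
al=cv2.inRange(p,(150,150,150),(255,255,255)); rect(al,(336,170,388,263))
z=W[...,2]
for nm,box in [("clamp",(225,225,285,300)),("sq",(265,165,315,210)),("sp",(170,270,205,305)),("me",(415,175,455,215)),("dock",(336,170,388,263))]:
    l,t,r,b=box
    print(nm,np.nanpercentile(z[t:b,l:r],[1,50,90,99]))
cv2.imwrite('pics/z1.png',cv2.resize(p[160:320,170:460],None,fx=2.7,fy=2.7,interpolation=cv2.INTER_CUBIC))
E
```

```text
(362, 217) [ 0.6   -0.045  0.007]
(252, 260) [0.496 0.229 0.069]
(300, 240) [0.546 0.114 0.003]
(247, 242) [0.538 0.238 0.09 ]
(250, 275) [0.459 0.229 0.112]
(290, 189) [0.675 0.136 0.015]
(188, 288) [0.432 0.388 0.051]
(434, 195) [ 0.649 -0.224  0.03 ]
(328, 200) [0.645 0.041 0.01 ]
1091 ((498.058837890625, 239.0359344482422), (149.5722198486328, 75.61958312988281), 8.322104454040527) 0.01079906717946133
863 ((498.058837890625, 239.0359344482422), (149.5722198486328, 75.61958312988281), 8.322104454040527) 0.009693870981875019
0 ((0.0, 0.0), (0.0, 0.0), 0.0) nan
1022 ((601.9506225585938, -43.887290954589844), (223.01358032226562, 101.7826156616211), 1.2325719594955444) 0.015010930784447707
clamp [-0.00704336  0.00298602  0.08674303  0.11760817]
sq [-0.00671598  0.00439445  0.01174665  0.01597645]
sp [-0.00729477  0.00122592  0.05316047  0.05979742]
me [-0.00682229  0.00408503  0.0336778   0.03811486]
dock [-0.00608979  0.00321308  0.01585069  0.02230659]
  return _methods._mean(a, axis=axis, dtype=dtype,
  ret = ret.dtype.type(ret / rcount)
```

View pics/z1.png

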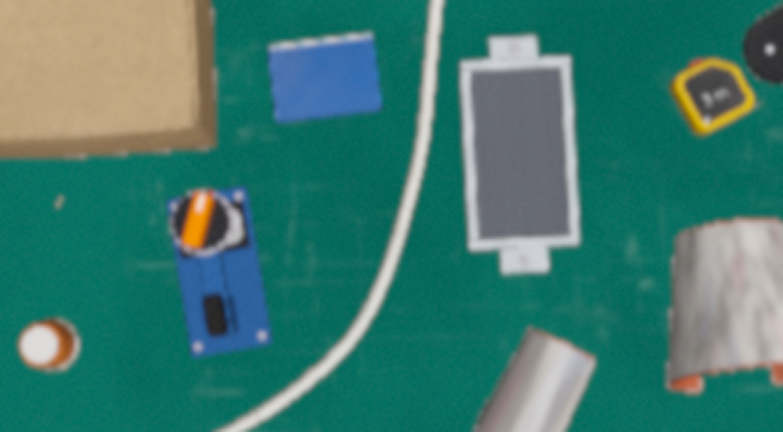

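The clamp is at about (0.498, 0.239) with yaw 8.3°, and its knob points to +x. The dock is at about (0.602, -0.044) with yaw 1.2°. Before moving I'll check obstacle heights along the path.

```bash
python3 - <<'E'
from h import *
W=cloud("top",np.load('top0.npy'))
x,y,z=W[...,0],W[...,1],W[...,2]
ys=np.arange(0.4,-0.75,-0.1);print("y:",ys.round(2))
for a in np.arange(0.1,1.0,0.1):
    print(round(a,2),[ (lambda m: round(float(np.nanmax(z[m])),2) if m.any() else None)((x>a-.05)&(x<a+.05)&(y>b-.05)&(y<b+.05)) for b in ys])
E
```

```text
y: [ 0.4  0.3  0.2  0.1  0.  -0.1 -0.2 -0.3 -0.4 -0.5 -0.6 -0.7]
0.1 [-0.73, -0.73, 0.0, 0.32, 0.37, 0.34, 0.01, -0.73, -0.73, -0.73, -0.73, -0.73]
0.2 [-0.73, -0.73, 0.0, 0.0, 0.01, 0.0, 0.0, -0.74, -0.74, 0.33, 0.32, -0.73]
0.3 [0.02, 0.02, 0.01, 0.01, 0.08, 0.07, 0.01, 0.07, 0.07, 0.01, 0.01, 0.01]
0.4 [0.07, 0.02, 0.12, 0.02, 0.08, 0.08, 0.15, 0.14, 0.07, 0.01, 0.01, 0.01]
0.5 [0.05, 0.13, 0.12, 0.02, 0.03, 0.03, 0.13, 0.13, 0.01, 0.12, 0.15, 0.12]
0.6 [0.17, 0.17, 0.17, 0.02, 0.03, 0.03, 0.04, 0.04, 0.01, 0.12, 0.22, 0.12]
0.7 [0.18, 0.17, 0.17, 0.02, 0.03, 0.03, 0.04, 0.41, 0.46, 0.03, 0.01, 0.01]
0.8 [0.18, 0.17, 0.17, 0.01, 0.04, 0.04, 0.06, 0.42, 0.46, 0.05, 0.06, 0.01]
0.9 [0.18, 0.17, 0.17, 0.08, 0.04, 0.04, 0.06, 0.39, 0.48, 0.06, 0.06, 0.02]
```

Call:
{"name": "play_rows", "arguments": {"plan": [{"linear": [0.02,0.022,0.01],"delta_rot": [0,0,0.5],"claw": 100},{"linear": [0.035,0.04,0.01],"delta_rot": [0,0,1],"claw": 100},{"linear": [0.035,0.04,0.01],"delta_rot": [0,0,1],"claw": 100},{"linear": [0.035,0.04,0.01],"delta_rot": [0,0,1],"claw": 100},{"linear": [0.035,0.04,0.01],"delta_rot": [0,0,1],"claw": 100},{"linear": [0.035,0.04,0.01],"delta_rot": [0,0,1],"claw": 100},{"linear": [0.035,0.04,0.01],"delta_rot": [0,0,1],"claw": 100},{"linear": [0.035,0.04,0],"delta_rot": [0,0,1],"claw": 100},{"linear": [0.03,0.045,0],"delta_rot": [0,0,1],"claw": 100},{"linear": [0.025,0.048,0],"delta_rot": [0,0,1],"claw": 100},{"linear": [0.022,0.05,0],"delta_rot": [0,0,1],"claw": 100},{"linear": [0.02,0.05,0],"delta_rot": [0,0,1],"claw": 100}]}}

```text
time_s: 1.5
tool_pos: [0.4251, -0.3166, 0.2988]
orientation: [3.141, -0.001, -0.321]
contact_force: [1.3, -0.8, -0.2]
width: 0.999
```

Call:
{"name": "play_rows", "arguments": {"plan": [{"linear": [0.022,0.05,0],"delta_rot": [0,0,1],"claw": 100},{"linear": [0.022,0.05,0],"delta_rot": [0,0,1],"claw": 100},{"linear": [0.022,0.05,0],"delta_rot": [0,0,1],"claw": 100},{"linear": [0.022,0.05,0],"delta_rot": [0,0,1],"claw": 100},{"linear": [0.022,0.05,0],"delta_rot": [0,0,1],"claw": 100},{"linear": [0.022,0.05,0],"delta_rot": [0,0,1],"claw": 100},{"linear": [0.022,0.05,0],"delta_rot": [0,0,1],"claw": 100},{"linear": [0.02,0.045,0],"delta_rot": [0,0,1],"claw": 100},{"linear": [0.01,0.03,0],"delta_rot": [0,0,1],"claw": 100},{"linear": [0,0.01,0],"delta_rot": [0,0,1],"claw": 100},{"linear": [0,0,0],"delta_rot": [0,0,1],"claw": 100},{"linear": [0,0,0],"delta_rot": [0,0,1],"claw": 100}]}}

```text
time_s: 2.5
tool_pos: [0.5343, -0.056, 0.2988]
orientation: [3.141, -0.0, 0.641]
contact_force: [-0.1, 0.3, -0.9]
width: 0.998
```

```bash
python3 - <<'E'
from h import *
st=arm.read_state();p,d=grab_frame("wrist");np.savez('w1.npz',p=p,d=d,**{k:st[k] for k in("tool_pos","orientation")})
print(st["time_s"],st["tool_pos"],st["orientation"],st["joint_positions"]);print(get_calibration("wrist"))
cv2.imwrite('pics/w1.png',p)
E
```

```text
2.5 [ 0.53430545 -0.0560361   0.29879951] [ 3.14100080e+00 -6.49125628e-05  6.41373298e-01] [ 0.89093161  0.39909489 -1.05436974  1.77292866  0.37332637  1.18833712
  0.36876673]
{'camera_matrix': array([[376.94737406,   0.        , 320.47281469],
       [  0.        , 376.94737406, 236.67789923],
       [  0.        ,   0.        ,   1.        ]]), 'hand_eye': array([[ 9.99999618e-01,  3.28456745e-04,  8.09638953e-04,
        -1.14053214e-03],
       [-5.40798685e-04,  9.60495992e-01,  2.78293295e-01,
        -7.06597056e-02],
       [-6.86247659e-04, -2.78293626e-01,  9.60495803e-01,
        -1.17924524e-01],
       [ 0.00000000e+00,  0.00000000e+00,  0.00000000e+00,
         1.00000000e+00]])}
```

View pics/w1.png

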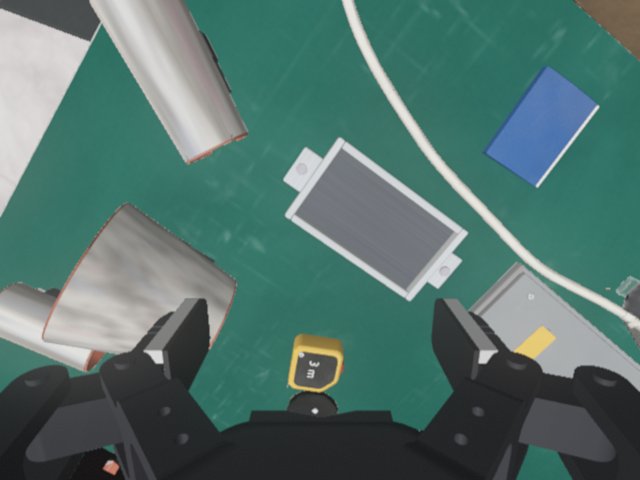

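The wrist picture shows the dock at about (377,218), clear on all sides. I'll refine its pose from this.

```bash
cat > dock.py <<'E'
from h import *
def dockfit(p,d,st,name="wrist"):
    W=cloud(name,d,st);x,y,z=W[...,0],W[...,1],W[...,2]
    near=(abs(x-.602)<.14)&(abs(y+.044)<.075)
    gray=cv2.cvtColor(p,cv2.COLOR_BGR2HSV)
    m=(near&(gray[...,1]<50)).astype(np.uint8)*255
    m=cv2.morphologyEx(m,cv2.MORPH_OPEN,np.ones((3,3)))
    n,l,s,c=cv2.connectedComponentsWithStats(m);k=1+np.argmax(s[1:,4]);m=(l==k)
    K,T=pose(name,st)
    def plane(uv,h):
        r=np.c_[(uv-K[:2,2])/K[0,0],np.ones(len(uv))]@T[:3,:3].T
        return T[:3,3]+r*((h-T[2,3])/r[:,2:])
    v,u=np.nonzero(m);P=plane(np.c_[u,v].astype(float),.018)
    rc=cv2.minAreaRect((P[:,:2]*1000).astype(np.float32));print("outer+ears",len(P),rc)
    # floor
    m2=(m&(gray[...,2]<150)).astype(np.uint8);m2=cv2.morphologyEx(m2,cv2.MORPH_OPEN,np.ones((5,5)))
    v,u=np.nonzero(m2)
    if len(u):
        P=plane(np.c_[u,v].astype(float),.004);print("floor",len(P),cv2.minAreaRect((P[:,:2]*1000).astype(np.float32)))
    return m,m2
E
python3 - <<'E'
from dock import *
f=np.load('w1.npz');m,m2=dockfit(f['p'],f['d'],f)
cv2.imwrite('pics/m1.png',np.hstack([m*255,m2*255]).astype(np.uint8)[::2,::2])
W=cloud("wrist",f['d'],f);print(W[218,377],W[300,250],W[125,545])
E
```

```text
outer+ears 63451 ((684.349609375, -259.5302734375), (865.284912109375, 267.80792236328125), 36.72963333129883)
floor 62936 ((691.13671875, -268.6420593261719), (895.6697998046875, 277.212158203125), 36.7296257019043)
[ 0.60083191 -0.04029145  0.0041575 ] [ 0.54312993 -0.21132785  0.00075281] [0.67603705 0.14097229 0.01014568]
```

View pics/m1.png

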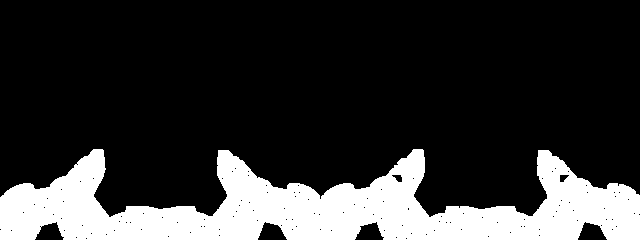

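Gripper pixels passed the "near" test, so I'll exclude them by height.

```bash
sed -i 's/(abs(y+.044)<.075)/(abs(y+.044)<.075)\&(z<.04)/' dock.py
python3 - <<'E'
from dock import *
f=np.load('w1.npz');m,m2=dockfit(f['p'],f['d'],f)
cv2.imwrite('pics/m2.png',np.hstack([m*255,m2*255]).astype(np.uint8)[::2,::2])
E
```

```text
outer+ears 16254 ((597.6099243164062, -44.479820251464844), (215.58642578125, 103.06925964355469), 1.3038336038589478)
floor 10672 ((602.01806640625, -46.06608200073242), (159.41676330566406, 88.15497589111328), 1.3011400699615479)
```

View pics/m2.png

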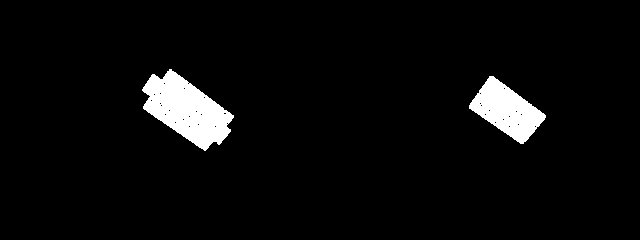

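Call:
{"name": "play_rows", "arguments": {"plan": [{"linear": [-0.011,0.04,0],"delta_rot": [0,0,1],"claw": 100},{"linear": [-0.011,0.04,0],"delta_rot": [0,0,1],"claw": 100},{"linear": [-0.011,0.04,0],"delta_rot": [0,0,1],"claw": 100},{"linear": [-0.011,0.04,0],"delta_rot": [0,0,1],"claw": 100},{"linear": [-0.011,0.04,0],"delta_rot": [0,0,1],"claw": 100},{"linear": [-0.011,0.04,0],"delta_rot": [0,0,1],"claw": 100},{"linear": [-0.011,0.04,0],"delta_rot": [0,0,1],"claw": 100},{"linear": [-0.011,0.04,0],"delta_rot": [0,0,1],"claw": 100},{"linear": [-0.011,0.04,0],"delta_rot": [0,0,1],"claw": 100},{"linear": [-0.011,0.04,0],"delta_rot": [0,0,1],"claw": 100},{"linear": [-0.011,0.04,0],"delta_rot": [0,0,1],"claw": 100},{"linear": [-0.011,0.04,0],"delta_rot": [0,0,1],"claw": 100}]}}

```text
time_s: 3.55
tool_pos: [0.4544, 0.231, 0.2986]
orientation: [3.141, 0.001, 1.596]
contact_force: [0.1, -0.8, -0.5]
width: 0.999
```

Call:
{"name": "play_rows", "arguments": {"plan": [{"linear": [0,0.005,0],"delta_rot": [0,0,1],"claw": 100},{"linear": [0,0,0],"delta_rot": [0,0,0.4],"claw": 100},{"linear": [0,0,0],"delta_rot": [0,0,0],"claw": 100}]}}

```text
time_s: 3.8
tool_pos: [0.4545, 0.2339, 0.2985]
orientation: [3.141, 0.0, 1.707]
contact_force: [-0.3, -0.8, 0.1]
width: 0.999
```

```bash
python3 - <<'E'
from h import *
st=arm.read_state();p,d=grab_frame("wrist");np.savez('w2.npz',p=p,d=d,**{k:st[k] for k in("tool_pos","orientation")})
print(st["time_s"],st["tool_pos"],st["orientation"],st["joint_positions"])
for q in ["tag_clamp","handle","knob_grip"]: print(q,look_for("wrist",q)[:2])
cv2.imwrite('pics/w2.png',p)
E
```

```text
3.8 [0.4544785  0.23386682 0.29851453] [3.14145795e+00 8.61446528e-05 1.70740225e+00] [ 0.50414651  0.48099892 -1.33005663  1.82934382  0.49692106  1.23095983
  0.73209301]
tag_clamp [{'bbox': [283.4, 165.8, 71.5, 169.0], 'confidence': 0.89}]
handle [{'bbox': [288.1, 166.6, 64.1, 166.2], 'confidence': 0.55}]
knob_grip [{'bbox': [294.7, 269.1, 54.5, 67.7], 'confidence': 0.89}, {'bbox': [286.5, 164.8, 69.5, 169.9], 'confidence': 0.66}]
```

View pics/w2.png

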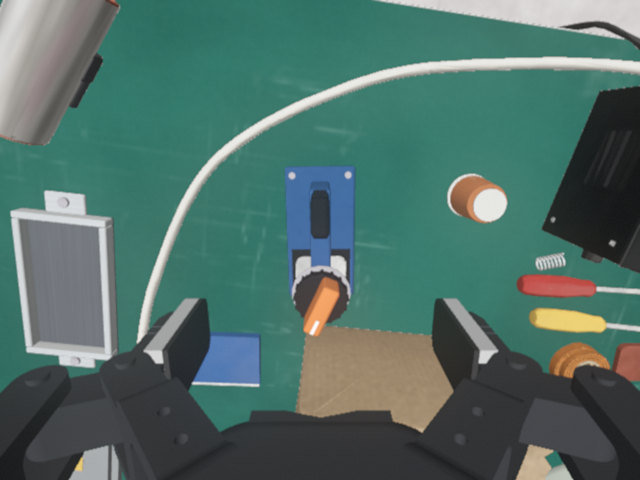

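The wrist picture shows the clamp in line with the jaws: handle at (319,215), knob at (322,297). Next I'll measure the handle exactly.

```bash
python3 - <<'E'
from h import *
f=np.load('w2.npz');W=cloud("wrist",f['d'],f);p=f['p'];x,y,z=W[...,0],W[...,1],W[...,2]
def rc(m,nm):
    P=W[m];r=cv2.minAreaRect((P[:,:2]*1000).astype(np.float32));print(nm,len(P),r,np.median(P[:,2]))
win=np.zeros(z.shape,bool);win[150:345,275:365]=1
rc(win&(z>.105)&(z<.125)&(x<.49)&(x>.4),"handle top")
hsv=cv2.cvtColor(p,cv2.COLOR_BGR2HSV)
rc(win&(cv2.inRange(hsv,(100,100,60),(125,255,255))>0)&(z<.02),"base")
o=cv2.inRange(hsv,(5,150,120),(20,255,255))>0
rc(win&o&(z>.11),"bar top")
E
```

```text
handle top 806 ((455.44232177734375, 232.74607849121094), (38.09531784057617, 15.831652641296387), 8.402581214904785) 0.11353978818476859
base 4507 ((496.06585693359375, 238.74465942382812), (148.1139678955078, 75.46013641357422), 8.6126127243042) 0.010308243964053776
bar top 369 ((536.9326171875, 245.36395263671875), (15.7976655960083, 46.114864349365234), 73.95133209228516) 0.1166057183428465
```

Call:
{"name": "play_rows", "arguments": {"plan": [{"linear": [0.0017,-0.0017,-0.02],"delta_rot": [0,0,0.13],"claw": 100},{"linear": [0,0,-0.04],"delta_rot": [0,0,0],"claw": 100},{"linear": [0,0,-0.045],"delta_rot": [0,0,0],"claw": 100},{"linear": [0,0,-0.045],"delta_rot": [0,0,0],"claw": 100},{"linear": [0,0,-0.045],"delta_rot": [0,0,0],"claw": 100},{"linear": [0,0,-0.04],"delta_rot": [0,0,0],"claw": 100},{"linear": [0,0,-0.03],"delta_rot": [0,0,0],"claw": 100},{"linear": [0,0,-0.03],"delta_rot": [0,0,0],"claw": 100},{"linear": [0,0,-0.02],"delta_rot": [0,0,0],"claw": 100},{"linear": [0,0,-0.016],"delta_rot": [0,0,0],"claw": 100},{"linear": [0,0,0],"delta_rot": [0,0,0],"claw": 100}]}}

```text
time_s: 4.92
tool_pos: [0.4553, 0.2309, 0.0979]
orientation: [-3.139, 0.001, 1.715]
contact_force: [0.6, 0.2, -0.5]
width: 1.002
```

```bash
python3 - <<'E'
from h import *
st=arm.read_state();p,d=grab_frame("wrist")
print(st["tool_pos"],st["orientation"],st["joint_positions"],st["contact_force"])
cv2.imwrite('pics/w3.png',p)
E
```

```text
[0.45529758 0.23094979 0.09786907] [-3.13876779e+00  7.07941908e-04  1.71518490e+00] [ 0.27930239  0.713621   -1.0391494   2.00023238  0.79624172  0.90855995
  0.52189803] [ 0.58413587  0.16583155 -0.48000627]
```

View pics/w3.png

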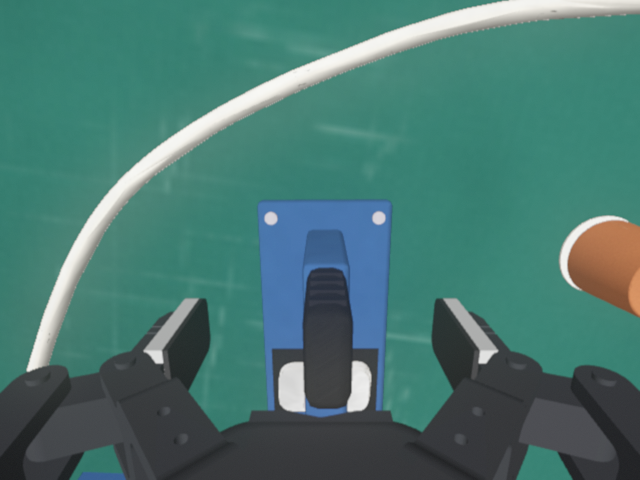

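The handle sits 2 mm to the +y side of the jaw centre, so I'll correct that and close.

Call:
{"name": "play_rows", "arguments": {"plan": [{"linear": [0,0.0033,0.002],"delta_rot": [0,0,0],"claw": 100},{"linear": [0,0,0],"delta_rot": [0,0,0],"claw": 0},{"linear": [0,0,0],"delta_rot": [0,0,0],"claw": 0},{"linear": [0,0,0],"delta_rot": [0,0,0],"claw": 0},{"linear": [0,0,0],"delta_rot": [0,0,0],"claw": 0},{"linear": [0,0,0],"delta_rot": [0,0,0],"claw": 0},{"linear": [0,0,0],"delta_rot": [0,0,0],"claw": 0},{"linear": [0,0,0],"delta_rot": [0,0,0],"claw": 0},{"linear": [0,0,0],"delta_rot": [0,0,0],"claw": 0}], "squeeze": 70}}

```text
time_s: 5.72
tool_pos: [0.4564, 0.2335, 0.1012]
orientation: [3.141, 0.001, 1.715]
contact_force: [-0.8, -2.6, 5.3]
width: 0.178
```

Call:
{"name": "play_rows", "arguments": {"plan": [{"linear": [0,0,0],"delta_rot": [0,0,0],"claw": 0},{"linear": [0,0,0],"delta_rot": [0,0,0],"claw": 0},{"linear": [0,0,0],"delta_rot": [0,0,0],"claw": 0},{"linear": [0,0,0],"delta_rot": [0,0,0],"claw": 0}]}}

```text
time_s: 6.05
tool_pos: [0.4564, 0.2336, 0.1012]
orientation: [3.141, 0.001, 1.715]
contact_force: [-0.9, -1.3, 7.1]
width: 0.177
```

Call:
{"name": "play_rows", "arguments": {"plan": [{"linear": [0,0,0.005],"delta_rot": [0,0,0],"claw": 0},{"linear": [0,0,0.015],"delta_rot": [0,0,0],"claw": 0},{"linear": [0,0,0.025],"delta_rot": [0,0,0],"claw": 0},{"linear": [0,0,0.03],"delta_rot": [0,0,0],"claw": 0},{"linear": [0,0,0.03],"delta_rot": [0,0,0],"claw": 0},{"linear": [0,0,0.025],"delta_rot": [0,0,0],"claw": 0},{"linear": [0,0,0.015],"delta_rot": [0,0,0],"claw": 0},{"linear": [0,0,0.005],"delta_rot": [0,0,0],"claw": 0},{"linear": [0,0,0],"delta_rot": [0,0,0],"claw": 0}]}}

```text
time_s: 6.8
tool_pos: [0.4565, 0.2336, 0.1914]
orientation: [3.141, 0.0, 1.715]
contact_force: [-0.0, -0.8, -4.1]
width: 0.179
```

```bash
python3 - <<'E'
from h import *
st=arm.read_state();p,d=grab_frame("wrist");p2,_=grab_frame("side")
print(st["tool_pos"],st["orientation"],st["joint_positions"],st["contact_force"],st["width"])
cv2.imwrite('pics/w4.png',np.vstack([np.hstack([p[::2,::2],p2[::2,::2]])]))
E
```

```text
[0.4564934  0.23364244 0.19137403] [3.14074913e+00 1.13985701e-04 1.71504644e+00] [ 0.38406015  0.59709377 -1.18422031  1.93861499  0.64360116  1.0523706
  0.63022524] [-0.03839833 -0.78424485 -4.13602548] 0.1792671570557292
```

View pics/w4.png

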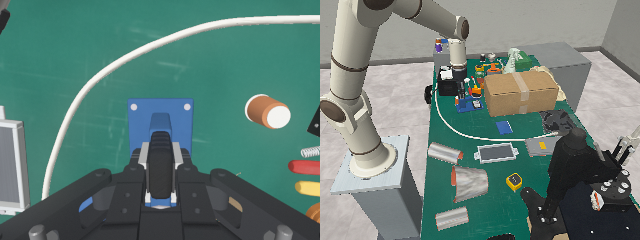

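The clamp is held square and lifted about 90 mm. I'll carry it to above the dock.

Call:
{"name": "play_rows", "arguments": {"plan": [{"linear": [0.008,-0.02,0],"delta_rot": [0,0,0],"claw": 0},{"linear": [0.016,-0.044,0],"delta_rot": [0,0,-0.2],"claw": 0},{"linear": [0.016,-0.044,0],"delta_rot": [0,0,-0.2],"claw": 0},{"linear": [0.016,-0.044,0],"delta_rot": [0,0,-0.2],"claw": 0},{"linear": [0.016,-0.044,0],"delta_rot": [0,0,-0.2],"claw": 0},{"linear": [0.016,-0.044,0],"delta_rot": [0,0,-0.2],"claw": 0},{"linear": [0.016,-0.044,0],"delta_rot": [0,0,-0.2],"claw": 0},{"linear": [0.016,-0.044,0],"delta_rot": [0,0,-0.2],"claw": 0},{"linear": [0.016,-0.044,0],"delta_rot": [0,0,-0.1],"claw": 0},{"linear": [0.016,-0.044,0],"delta_rot": [0,0,-0.06],"claw": 0},{"linear": [0.016,-0.044,0],"delta_rot": [0,0,0],"claw": 0},{"linear": [0.005,-0.006,0],"delta_rot": [0,0,0],"claw": 0}]}}

```text
time_s: 7.9
tool_pos: [0.5608, -0.0534, 0.1889]
orientation: [-3.139, 0.003, 1.582]
contact_force: [0.5, -1.7, -5.1]
width: 0.176
```

Call:
{"name": "play_rows", "arguments": {"plan": [{"linear": [0,0,0],"delta_rot": [0,0,0],"claw": 0},{"linear": [0,0,0],"delta_rot": [0,0,0],"claw": 0},{"linear": [0,0,0],"delta_rot": [0,0,0],"claw": 0}]}}

```text
time_s: 8.15
tool_pos: [0.5592, -0.0442, 0.1904]
orientation: [-3.14, -0.001, 1.593]
contact_force: [-0.6, 1.0, -4.9]
width: 0.18
```

```bash
python3 - <<'E'
from h import *
st=arm.read_state();p,d=grab_frame("wrist");np.savez('w5.npz',p=p,d=d,**{k:st[k] for k in("tool_pos","orientation")})
print(st["tool_pos"],st["orientation"],st["joint_positions"],st["contact_force"],st["width"])
cv2.imwrite('pics/w5.png',p)
E
```

```text
[ 0.55916705 -0.04415121  0.19036407] [-3.14024778e+00 -1.17411517e-03  1.59286357e+00] [ 0.85470294  0.66892097 -1.13289533  1.82334645  0.67855324  1.10391589
  1.06596518] [-0.62095007  0.97959144 -4.94374075] 0.1802467659453612
```

View pics/w5.png

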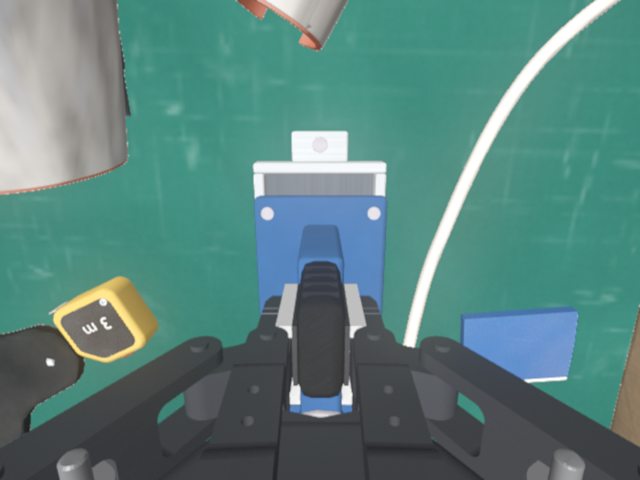

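The dock's near end shows at (320,166) just behind the held base, whose near edge is at row 197. The alignment looks close, so I'll measure the offset.

```bash
python3 - <<'E'
from h import *
f=np.load('w5.npz');W=cloud("wrist",f['d'],f);p=f['p'];x,y,z=W[...,0],W[...,1],W[...,2]
hsv=cv2.cvtColor(p,cv2.COLOR_BGR2HSV)
b=(cv2.inRange(hsv,(100,80,40),(125,255,255))>0)
b[:,:240]=0;b[:,400:]=0
print("base z",np.nanmedian(z[200:230,280:300]))
# base plane points, rows 200-300
K,T=pose("wrist",f)
def plane(uv,h):
    uv=np.atleast_2d(uv).astype(float);r=np.c_[(uv-K[:2,2])/K[0,0],np.ones(len(uv))]@T[:3,:3].T
    return (T[:3,3]+r*((h-T[2,3])/r[:,2:]))*1000
hb=.1
L,Rr=[],[]
for v in range(205,295,6):
    u=np.nonzero(b[v])[0];L.append((u.min()-.5,v));Rr.append((u.max()+.5,v))
print(L[0],L[-1],Rr[0],Rr[-1])
PL,PR=plane(L,hb),plane(Rr,hb)
fit=lambda P:np.polyfit(P[:,0],P[:,1],1)
print("L",fit(PL),np.polyval(fit(PL),560),"R",fit(PR),np.polyval(fit(PR),560))
top=[(u,np.nonzero(b[150:260,u])[0].min()+149.5) for u in range(275,370,8)]
P=plane(top,hb);print("near edge",P[:,0].mean(),P[:,1].mean(),np.polyfit(P[:,1],P[:,0],1))
# dock outer near edge & sides
g=(hsv[...,1]<40)&(hsv[...,2]>140)&(z<.05)
e=[(u,np.nonzero(g[155:185,u])[0].min()+154.5) for u in list(range(262,288,4))+list(range(352,380,4))]
P=plane(e,.018);print("dock near outer",P[:,0].mean(),np.polyfit(P[:,1],P[:,0],1))
r=[(np.nonzero(g[v,240:400])[0].min()+239.5,v) for v in range(168,192,4)];q=[(np.nonzero(g[v,240:400])[0].max()+240.5,v) for v in range(168,192,4)]
print("dock sides",plane(r,.018)[:,1].mean(),plane(q,.018)[:,1].mean())
E
```

```text
base z 0.09956799957036186
(np.float64(253.5), 205) (np.float64(258.5), 289) (np.float64(386.5), 205) (np.float64(382.5), 289)
L [ 2.40502694e-02 -9.53946363e+01] -81.9264854447424 R [  0.02135712 -19.38267084] -7.422685794485615
near edge 524.0863708077787 -46.1528033136683 [-2.25104882e-02  5.23047449e+02]
dock near outer 511.5793652996562 [-2.25648174e-02  5.10526042e+02]
dock sides -97.0213501661395 4.875929284998995
```

Measured in this view, the clamp is within 1–2 mm of the dock centre and the yaws match at 1.3°. I'll shift 1 mm in +x and lower it.

Call:
{"name": "play_rows", "arguments": {"plan": [{"linear": [0.0015,-0.0005,-0.01],"delta_rot": [0,0,0],"claw": 0},{"linear": [0,0,-0.02],"delta_rot": [0,0,0],"claw": 0},{"linear": [0,0,-0.025],"delta_rot": [0,0,0],"claw": 0},{"linear": [0,0,-0.025],"delta_rot": [0,0,0],"claw": 0},{"linear": [0,0,-0.015],"delta_rot": [0,0,0],"claw": 0},{"linear": [0,0,-0.01],"delta_rot": [0,0,0],"claw": 0},{"linear": [0,0,0],"delta_rot": [0,0,0],"claw": 0},{"linear": [0,0,0],"delta_rot": [0,0,0],"claw": 0}]}}

```text
time_s: 8.87
tool_pos: [0.5609, -0.0458, 0.1275]
orientation: [-3.141, -0.001, 1.591]
contact_force: [-0.6, -0.6, -4.6]
width: 0.178
```

```bash
python3 - <<'E'
from h import *
st=arm.read_state();p,d=grab_frame("wrist")
print(st["tool_pos"],st["orientation"],st["contact_force"],st["width"])
cv2.imwrite('pics/w6.png',p)
E
```

```text
[ 0.56085235 -0.04583392  0.12749975] [-3.14090980e+00 -6.42355420e-04  1.59096815e+00] [-0.58154394 -0.58947841 -4.57366764] 0.17809130874875462
```

View pics/w6.png

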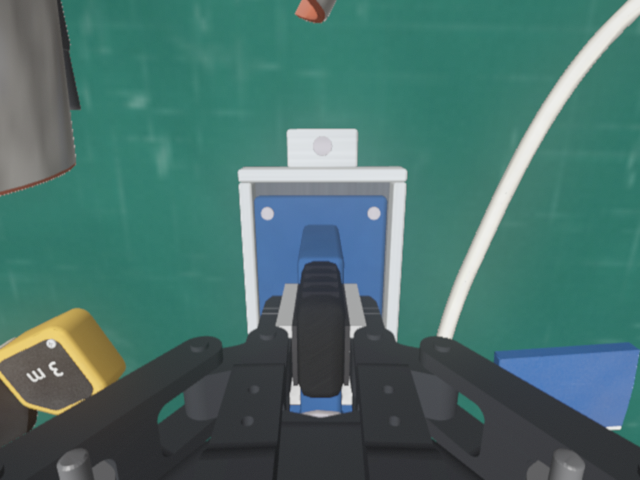

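The clamp is centred over the opening. I'll lower it the rest of the way in small steps.

Call:
{"name": "play_rows", "arguments": {"plan": [{"linear": [0,0.001,-0.01],"delta_rot": [0,0,0],"claw": 0},{"linear": [0,0,-0.01],"delta_rot": [0,0,0],"claw": 0},{"linear": [0,0,-0.008],"delta_rot": [0,0,0],"claw": 0},{"linear": [0,0,-0.004],"delta_rot": [0,0,0],"claw": 0},{"linear": [0,0,0],"delta_rot": [0,0,0],"claw": 0},{"linear": [0,0,0],"delta_rot": [0,0,0],"claw": 0}]}}

```text
time_s: 9.42
tool_pos: [0.5609, -0.0455, 0.1085]
orientation: [-3.141, -0.0, 1.591]
contact_force: [-0.6, -0.7, -4.6]
width: 0.175
```

Call:
{"name": "play_rows", "arguments": {"plan": [{"linear": [0,0,-0.002],"delta_rot": [0,0,0],"claw": 0},{"linear": [0,0,-0.002],"delta_rot": [0,0,0],"claw": 0},{"linear": [0,0,0],"delta_rot": [0,0,0],"claw": 0},{"linear": [0,0,0],"delta_rot": [0,0,0],"claw": 0}]}}

```text
time_s: 9.75
tool_pos: [0.561, -0.0456, 0.1063]
orientation: [-3.142, 0.0, 1.591]
contact_force: [0.9, -0.0, -5.1]
width: 0.176
```

Call:
{"name": "play_rows", "arguments": {"plan": [{"linear": [0,0,-0.002],"delta_rot": [0,0,0],"claw": 0},{"linear": [0,0,-0.001],"delta_rot": [0,0,0],"claw": 0},{"linear": [0,0,0],"delta_rot": [0,0,0],"claw": 0},{"linear": [0,0,0],"delta_rot": [0,0,0],"claw": 0}]}}

```text
time_s: 10.08
tool_pos: [0.5612, -0.0456, 0.1052]
orientation: [3.141, 0.001, 1.591]
contact_force: [-3.9, -1.0, 5.8]
width: 0.181
```

The clamp is on the dock floor. Now I'll release it and rise.

Call:
{"name": "play_rows", "arguments": {"plan": [{"linear": [0,0,0],"delta_rot": [0,0,0],"claw": 35},{"linear": [0,0,0],"delta_rot": [0,0,0],"claw": 60},{"linear": [0,0,0],"delta_rot": [0,0,0],"claw": 100},{"linear": [0,0,0],"delta_rot": [0,0,0],"claw": 100},{"linear": [0,0,0],"delta_rot": [0,0,0],"claw": 100},{"linear": [0,0,0],"delta_rot": [0,0,0],"claw": 100},{"linear": [0,0,0.02],"delta_rot": [0,0,0],"claw": 100},{"linear": [0,0,0.04],"delta_rot": [0,0,0],"claw": 100},{"linear": [0,0,0.04],"delta_rot": [0,0,0],"claw": 100},{"linear": [0,0,0.04],"delta_rot": [0,0,0],"claw": 100},{"linear": [0,0,0.03],"delta_rot": [0,0,0],"claw": 100},{"linear": [0,0,0.02],"delta_rot": [0,0,0],"claw": 100}]}}

```text
time_s: 11.08
tool_pos: [0.5619, -0.0451, 0.2215]
orientation: [3.139, 0.0, 1.591]
contact_force: [-0.6, 0.1, -0.4]
width: 0.997
```

Call:
{"name": "play_rows", "arguments": {"plan": [{"linear": [0,0,0],"delta_rot": [0,0,0],"claw": 100},{"linear": [0,0,0],"delta_rot": [0,0,0],"claw": 100}]}}

```text
time_s: 11.25
tool_pos: [0.5611, -0.0458, 0.2189]
orientation: [3.141, 0.001, 1.59]
contact_force: [-0.7, -0.8, 0.8]
width: 1.002
```

```bash
cat > knob.py <<'E'
from h import *
import sys
n=sys.argv[1]
st=arm.read_state();p,d=grab_frame("wrist");np.savez(n+'.npz',p=p,d=d,**{k:st[k] for k in("tool_pos","orientation")})
print(st["time_s"],st["tool_pos"],st["orientation"],st["joint_positions"],st["contact_force"],st["width"])
cv2.imwrite(f'pics/{n}.png',p)
W=cloud("wrist",d,st);x,y,z=W[...,0],W[...,1],W[...,2]
hsv=cv2.cvtColor(p,cv2.COLOR_BGR2HSV)
def rc(m,nm):
    P=W[m]
    if len(P)<20: print(nm,"none");return
    r=cv2.minAreaRect((P[:,:2]*1000).astype(np.float32));print(nm,len(P),np.round(r[0],1),np.round(r[1],1),round(r[2],2),np.median(P[:,2]))
near=(abs(x-.602)<.11)&(abs(y+.045)<.06)
rc(near&(cv2.inRange(hsv,(100,100,60),(125,255,255))>0)&(z<.03),"base")
rc(near&(z>.11)&(z<.13)&(x<.6),"handle")
o=((cv2.inRange(hsv,(5,150,120),(22,255,255))>0)|(hsv[...,1]<40)&(hsv[...,2]>180))&near
rc(o&(z>.113)&(z<.13)&(x>.6),"bar top")
E
python3 knob.py w7
```

```text
11.25 [ 0.56109933 -0.04579153  0.21886006] [3.14070890e+00 6.60302219e-04 1.59031085e+00] [ 0.87566623  0.63861263 -1.16202264  1.79603938  0.64430745  1.14756024
  1.09113029] [-0.68734427 -0.84306401  0.8014265 ] 1.0016260765712939
base 6611 [600.6 -45.5] [146.7  74.9] 1.31 0.01431196078273711
handle 1390 [559.1 -46.4] [35.5 15.6] 1.63 0.11755622875985576
bar top 256 [648.2 -46.8] [15.4 34.7] 66.31 0.12065471814661287
```

View pics/w7.png

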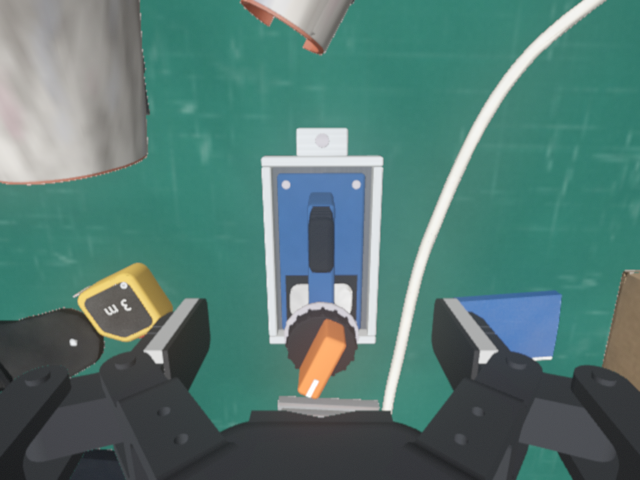

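The clamp is in the dock at (600.6, -45.5), flat and released. The bar lies at yaw -23.7°, with the knob centre at about (0.6426, -0.0446). I'll move above the knob, and check the linkage clearance to the handle for when the jaws turn.

Call:
{"name": "play_rows", "arguments": {"plan": [{"linear": [0.01,0,0],"delta_rot": [0,0,-0.9],"claw": 100},{"linear": [0.03,0.0003,0],"delta_rot": [0,0,-1],"claw": 100},{"linear": [0.035,0.0003,0],"delta_rot": [0,0,-1],"claw": 100},{"linear": [0.035,0.0003,0],"delta_rot": [0,0,-1],"claw": 100},{"linear": [0.02,0.0003,0],"delta_rot": [0,0,-1],"claw": 100},{"linear": [0.006,0.0003,0],"delta_rot": [0,0,-0.5],"claw": 100},{"linear": [0,0,0],"delta_rot": [0,0,0],"claw": 100},{"linear": [0,0,0],"delta_rot": [0,0,0],"claw": 100}]}}

```text
time_s: 11.97
tool_pos: [0.6417, -0.0444, 0.2169]
orientation: [-3.139, 0.001, 1.161]
contact_force: [-0.4, 0.4, -0.1]
width: 1.001
```

```bash
python3 knob.py w8; python3 - <<'E'
from h import *
f=np.load('w5.npz');K,T=pose("wrist",f);W=cloud("wrist",f['d'],f)
Rt=R.from_euler('xyz',f['orientation']).as_matrix();t=(W-f['tool_pos'])@Rt
for a in range(10,100,10):
    m=(abs(t[...,0])*1000>a)&(abs(t[...,0])*1000<a+10)&(t[...,2]<.06)&(abs(t[...,1])<.06)
    q=t[m]
    if len(q): print(a,len(q),"max z",np.nanpercentile(q[:,2],[50,99]).round(3),"y",np.nanpercentile(q[:,1],[1,99]).round(3))
E
```

```text
11.9667 [ 0.64166313 -0.04436245  0.21685876] [-3.13894276e+00  8.97318684e-04  1.16069042e+00] [ 0.68706198  0.7064612  -0.99433258  1.59109379  0.62413894  1.19508537
  0.7240575 ] [-0.39878414  0.3889427  -0.09410327] 1.0005562045855092
base 6530 [601.6 -45.4] [147.6  75.3] 1.41 0.01423296168823468
handle 1854 [560.2 -46.2] [37.8 16.3] 1.7 0.11745289208244629
bar top 114 [659.2 -47.6] [ 8.  14.3] 66.81 0.12200890843412639
10 16706 max z [-0.054  0.017] y [-0.021  0.002]
20 5317 max z [-0.031  0.009] y [-0.019  0.007]
30 12751 max z [-0.037 -0.022] y [-0.014  0.01 ]
40 16453 max z [-0.053 -0.029] y [-0.014  0.007]
50 6471 max z [-0.06  -0.044] y [-0.014 -0.011]
60 120 max z [-0.06  -0.056] y [-0.014 -0.012]
```

View pics/w8.png

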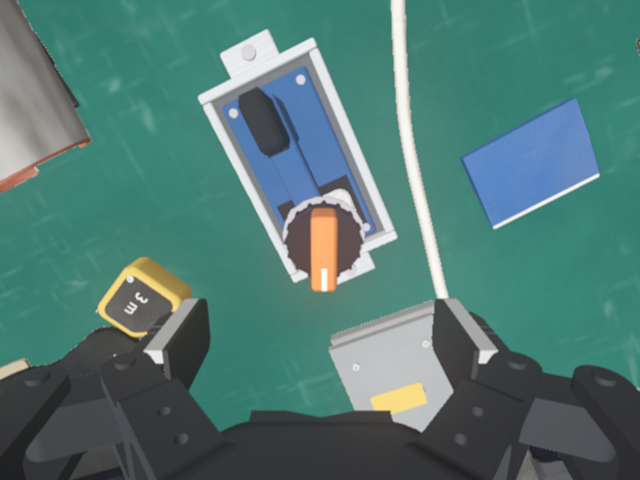

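The bar is aligned between the jaws at (323,250). I'll descend to TCP z of about 0.122, so the tips stay above the skirt, and close.

Call:
{"name": "play_rows", "arguments": {"plan": [{"linear": [0.002,0.001,-0.01],"delta_rot": [0,0,0],"claw": 100},{"linear": [0,0,-0.03],"delta_rot": [0,0,0],"claw": 100},{"linear": [0,0,-0.035],"delta_rot": [0,0,0],"claw": 100},{"linear": [0,0,-0.035],"delta_rot": [0,0,0],"claw": 100},{"linear": [0,0,-0.025],"delta_rot": [0,0,0],"claw": 100},{"linear": [0,0,-0.015],"delta_rot": [0,0,0],"claw": 100},{"linear": [0,0,-0.006],"delta_rot": [0,0,0],"claw": 100},{"linear": [0,0,0],"delta_rot": [0,0,0],"claw": 100},{"linear": [0,0,0],"delta_rot": [0,0,0],"claw": 100},{"linear": [0,0,0],"delta_rot": [0,0,0],"claw": 100}]}}

```text
time_s: 12.85
tool_pos: [0.6446, -0.0439, 0.1261]
orientation: [3.14, -0.001, 1.159]
contact_force: [-0.3, 0.8, -0.0]
width: 0.999
```

```bash
python3 knob.py w9
```

```text
12.85 [ 0.64458555 -0.04386668  0.12613105] [ 3.13987330e+00 -8.20154419e-04  1.15870396e+00] [ 0.64318466  0.80350262 -0.91932034  1.6497133   0.71718065  1.05720886
  0.65989999] [-0.26973351  0.81608428 -0.03702463] 0.998918655682865
base 10958 [601.7 -45.6] [148.5  75.8] 1.25 0.014218365968368216
handle 5551 [560.2 -46.1] [37.6 16.7] 2.01 0.11750702583098674
bar top 4423 [652.8 -22.5] [62.9 47.8] 66.58 0.1210978564578709
```

View pics/w9.png

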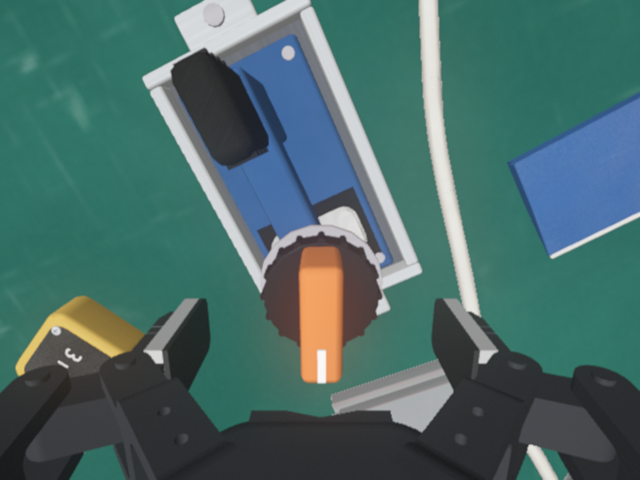

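Call:
{"name": "play_rows", "arguments": {"plan": [{"linear": [-0.0015,-0.0008,-0.004],"delta_rot": [0,0,0],"claw": 60},{"linear": [0,0,0],"delta_rot": [0,0,0],"claw": 40},{"linear": [0,0,0],"delta_rot": [0,0,0],"claw": 25},{"linear": [0,0,0],"delta_rot": [0,0,0],"claw": 0},{"linear": [0,0,0],"delta_rot": [0,0,0],"claw": 0},{"linear": [0,0,0],"delta_rot": [0,0,0],"claw": 0},{"linear": [0,0,0],"delta_rot": [0,0,0],"claw": 0},{"linear": [0,0,0],"delta_rot": [0,0,0],"claw": 0},{"linear": [0,0,0],"delta_rot": [0,0,0],"claw": 0},{"linear": [0,0,0],"delta_rot": [0,0,0],"claw": 0}], "squeeze": 45}}

```text
time_s: 13.73
tool_pos: [0.6432, -0.0443, 0.1226]
orientation: [3.141, -0.001, 1.159]
contact_force: [2.3, 0.6, -1.3]
width: 0.178
```

```bash
python3 knob.py w10;python3 -c "
from rig import arm;print(arm.read_state()['ft_torque'])"
```

```text
13.7333 [ 0.64320982 -0.04429345  0.12260314] [ 3.14108124e+00 -6.15657248e-04  1.15881722e+00] [ 0.64336522  0.80628867 -0.91666629  1.6539933   0.71982455  1.05199089
  0.65827947] [ 2.30206551  0.58656627 -1.29019808] 0.17796397449823173
base 11096 [601.6 -46.1] [148.3  75.3] 0.86 0.014416040428592972
handle 5848 [560.2 -46.8] [37.8 16.3] 1.15 0.1176201948012489
bar top 4243 [643.3 -45.5] [16.1 47.8] 66.24 0.1212922810458975
[ 0.16718577 -0.52641457 -0.01056095]
```

View pics/w10.png

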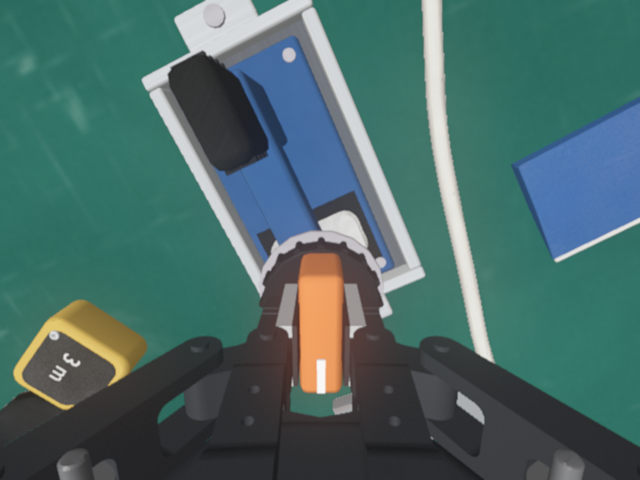

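The bar is gripped centrally. I'll turn it clockwise in stages and watch the torque.

Call:
{"name": "play_rows", "arguments": {"plan": [{"linear": [0,0,0],"delta_rot": [0,0,-0.5],"claw": 0},{"linear": [0,0,0],"delta_rot": [0,0,-0.8],"claw": 0},{"linear": [0,0,0],"delta_rot": [0,0,-0.8],"claw": 0},{"linear": [0,0,0],"delta_rot": [0,0,-0.8],"claw": 0},{"linear": [0,0,0],"delta_rot": [0,0,-0.8],"claw": 0},{"linear": [0,0,0],"delta_rot": [0,0,-0.8],"claw": 0},{"linear": [0,0,0],"delta_rot": [0,0,-0.5],"claw": 0}]}}

```text
time_s: 14.37
tool_pos: [0.6433, -0.0453, 0.1227]
orientation: [3.14, 0.0, 0.755]
contact_force: [3.3, -0.9, -1.9]
width: 0.177
```

```bash
python3 knob.py w11;python3 -c "
from rig import arm;print(arm.read_state()['ft_torque'])"
```

```text
14.3667 [ 0.64330834 -0.04534148  0.12269487] [3.14022300e+00 9.41333314e-05 7.55135557e-01] [ 0.59734021  0.76768401 -0.83379861  1.65528131  0.65078128  1.01684326
  0.30164496] [ 3.27701326 -0.89772797 -1.89069547] 0.1774940236008953
base 11061 [601.6 -47.1] [ 75.4 148.7] 89.68 0.014355116558122827
handle 5416 [560.  -46.2] [37.8 15.3] 0.01 0.11745278095253381
bar top 4000 [643.3 -47. ] [15.6 48. ] 43.6 0.12136322457689389
[-0.25432904 -0.61539601  0.0398016 ]
```

View pics/w11.png

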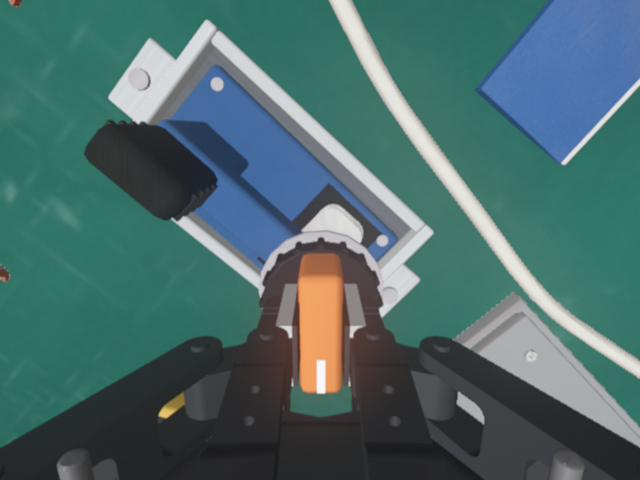

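Call:
{"name": "play_rows", "arguments": {"plan": [{"linear": [0,0,0],"delta_rot": [0,0,-0.5],"claw": 0},{"linear": [0,0,0],"delta_rot": [0,0,-0.8],"claw": 0},{"linear": [0,0,0],"delta_rot": [0,0,-0.8],"claw": 0},{"linear": [0,0,0],"delta_rot": [0,0,-0.8],"claw": 0},{"linear": [0,0,0],"delta_rot": [0,0,-0.8],"claw": 0},{"linear": [0,0,0],"delta_rot": [0,0,-0.8],"claw": 0},{"linear": [0,0,0],"delta_rot": [0,0,-0.5],"claw": 0}]}}

```text
time_s: 15.0
tool_pos: [0.6437, -0.0451, 0.1229]
orientation: [3.14, -0.001, 0.356]
contact_force: [3.2, -0.4, -1.5]
width: 0.179
```

```bash
python3 knob.py w12;python3 -c "
from rig import arm;print(arm.read_state()['ft_torque'])"
```

```text
15.0 [ 0.64365894 -0.04505075  0.12293888] [ 3.14042573e+00 -1.35469425e-03  3.56386811e-01] [ 0.5464216   0.73323026 -0.74932903  1.65671729  0.57989061  0.98478628
 -0.04873416] [ 3.21863952 -0.4163541  -1.47157781] 0.17880281661763225
base 10627 [601.9 -47. ] [ 75.6 148.3] 89.78 0.014485067512208571
handle 4850 [560.  -46.3] [16.1 38.1] 89.57 0.11743787512362207
bar top 3052 [643.1 -47. ] [15.6 47.4] 20.65 0.12155304229050795
[-0.1416646  -0.65081143  0.01156926]
```

Call:
{"name": "play_rows", "arguments": {"plan": [{"linear": [0,0,0],"delta_rot": [0,0,-0.8],"claw": 0},{"linear": [0,0,0],"delta_rot": [0,0,-0.8],"claw": 0},{"linear": [0,0,0],"delta_rot": [0,0,-0.4],"claw": 0}]}}

```text
time_s: 15.3
tool_pos: [0.6437, -0.045, 0.123]
orientation: [3.141, -0.002, 0.197]
contact_force: [3.4, -0.3, -0.1]
width: 0.171
```

```bash
python3 knob.py w13;python3 -c "
from rig import arm;print(arm.read_state()['ft_torque'])"
```

```text
15.3 [ 0.64369454 -0.04497424  0.12298255] [ 3.14077803e+00 -1.65061925e-03  1.97292648e-01] [ 0.52494311  0.72058523 -0.71480073  1.65745032  0.55130249  0.97315622
 -0.18792663] [ 3.44197255 -0.31713182 -0.05579395] 0.17093989772177304
base 10500 [601.8 -30.6] [ 42.6 148.4] 89.64 0.014509856511280214
handle 4580 [559.9 -46.1] [38.  15.7] 0.16 0.1173781468314023
bar top 2897 [643.  -47.1] [15.6 47.5] 11.48 0.12158478797720793
[-0.17848355 -0.65888934  0.10253188]
```

View pics/w13.png

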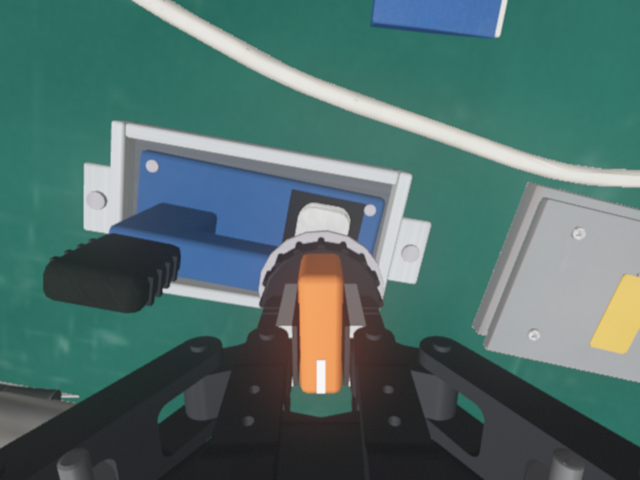

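Call:
{"name": "play_rows", "arguments": {"plan": [{"linear": [0,0,0],"delta_rot": [0,0,-0.8],"claw": 0},{"linear": [0,0,0],"delta_rot": [0,0,-0.8],"claw": 0},{"linear": [0,0,0],"delta_rot": [0,0,-0.8],"claw": 0},{"linear": [0,0,0],"delta_rot": [0,0,-0.8],"claw": 0},{"linear": [0,0,0],"delta_rot": [0,0,-0.8],"claw": 0},{"linear": [0,0,0],"delta_rot": [0,0,-0.5],"claw": 0}]}}

```text
time_s: 15.85
tool_pos: [0.6435, -0.0448, 0.1229]
orientation: [3.141, -0.001, -0.162]
contact_force: [3.6, -1.5, -0.5]
width: 0.182
```

```bash
python3 knob.py w14;python3 -c "
from rig import arm;print(arm.read_state()['ft_torque'])"
```

```text
15.85 [ 0.64350727 -0.04484405  0.12290892] [ 3.14142757e+00 -1.39496673e-03 -1.62003792e-01] [ 0.4739631   0.69448216 -0.63516995  1.65944214  0.48645051  0.94948215
 -0.50143385] [ 3.59363841 -1.50228084 -0.45934097] 0.18161480271921157
base 9902 [600.9 -32.2] [ 47.3 148.8] 88.91 0.014456965947078099
handle 3790 [559.2 -45.8] [37.8 15.7] 0.67 0.11733607819717529
bar top 2845 [642.2 -46.8] [47.3 15.6] 80.97 0.12147562863176296
[-0.10235906 -0.72313289  0.05442322]
```

Call:
{"name": "play_rows", "arguments": {"plan": [{"linear": [0,0,0],"delta_rot": [0,0,-0.8],"claw": 0},{"linear": [0,0,0],"delta_rot": [0,0,-0.8],"claw": 0},{"linear": [0,0,0],"delta_rot": [0,0,-0.8],"claw": 0},{"linear": [0,0,0],"delta_rot": [0,0,-0.8],"claw": 0},{"linear": [0,0,0],"delta_rot": [0,0,-0.8],"claw": 0},{"linear": [0,0,0],"delta_rot": [0,0,-0.5],"claw": 0}]}}

```text
time_s: 16.4
tool_pos: [0.643, -0.0445, 0.1226]
orientation: [-3.141, -0.0, -0.522]
contact_force: [2.9, -1.0, -0.7]
width: 0.178
```

```bash
python3 knob.py w15;python3 -c "
from rig import arm;print(arm.read_state()['ft_torque'])"
```

```text
16.4 [ 0.6430085  -0.04447935  0.12259111] [-3.14127578e+00 -9.32032773e-05 -5.21666117e-01] [ 0.42018974  0.67195383 -0.55401164  1.66192757  0.42093253  0.92896778
 -0.81414048] [ 2.86143703 -1.0233347  -0.66377489] 0.1778948992974903
base 9151 [599.4 -46.1] [ 74.9 149. ] 89.63 0.01424418503058214
handle 327 [571.7 -46.4] [ 6.2 10.5] 83.33 0.11642937471687065
bar top 2308 [641.2 -46.2] [47.5 16.2] 59.74 0.12098480223064492
[ 0.06331781 -0.27447309  0.00661332]
```

View pics/w15.png

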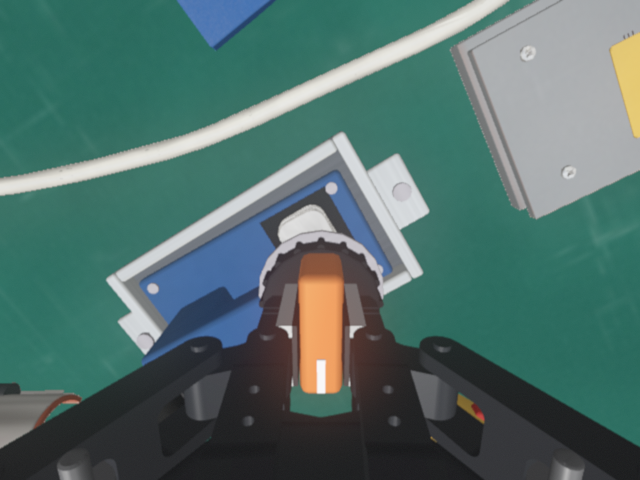

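Call:
{"name": "play_rows", "arguments": {"plan": [{"linear": [0,0,0],"delta_rot": [0,0,-0.8],"claw": 0},{"linear": [0,0,0],"delta_rot": [0,0,-0.8],"claw": 0},{"linear": [0,0,0],"delta_rot": [0,0,-0.8],"claw": 0},{"linear": [0,0,0],"delta_rot": [0,0,-0.8],"claw": 0},{"linear": [0,0,0],"delta_rot": [0,0,-0.8],"claw": 0},{"linear": [0,0,0],"delta_rot": [0,0,-0.5],"claw": 0}]}}

```text
time_s: 16.95
tool_pos: [0.6428, -0.0447, 0.1225]
orientation: [3.141, -0.0, -0.881]
contact_force: [2.2, -2.0, -0.1]
width: 0.178
```

```bash
python3 -c "
from rig import arm;s=arm.read_state();print(s['ft_torque'],s['joint_positions'])"
```

```text
[-0.33888924 -0.50902261  0.15130784] [ 0.36411205  0.65255    -0.47132328  1.66415639  0.35657416  0.9114889
 -1.12581465]
```

Call:
{"name": "play_rows", "arguments": {"plan": [{"linear": [0,0,0],"delta_rot": [0,0,-0.8],"claw": 0},{"linear": [0,0,0],"delta_rot": [0,0,-0.8],"claw": 0},{"linear": [0,0,0],"delta_rot": [0,0,-0.8],"claw": 0},{"linear": [0,0,0],"delta_rot": [0,0,-0.8],"claw": 0},{"linear": [0,0,0],"delta_rot": [0,0,-0.8],"claw": 0}]}}

```text
time_s: 17.37
tool_pos: [0.6426, -0.0455, 0.1225]
orientation: [3.141, -0.001, -1.201]
contact_force: [2.3, -2.6, 0.3]
width: 0.175
```

```bash
python3 knob.py w16;python3 -c "
from rig import arm;print(arm.read_state()['ft_torque'])"
```

```text
17.3667 [ 0.64262382 -0.04546739  0.12250552] [ 3.14067744e+00 -6.53368734e-04 -1.20147715e+00] [ 0.31307471  0.63787624 -0.39642655  1.66619469  0.29948005  0.89859018
 -1.40290429] [ 2.26868177 -2.61034499  0.33379776] 0.17457042913903884
base 4670 [598.2 -46.3] [ 74.8 149.4] 88.88 0.014074590177689264
handle none
bar top 1527 [640.6 -46.6] [47.  15.8] 21.42 0.12050659125930807
[ 0.155292   -0.19570627 -0.02344278]
```

View pics/w16.png

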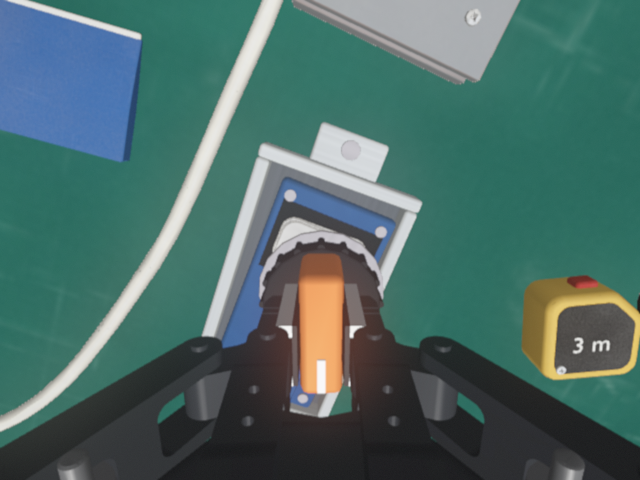

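Total turn is 2.36 rad clockwise, with the bar held firmly throughout. Even from the worst-case screw start of 0.3 that gives at least 1.0 rad of slip. I'll release and rise.

Call:
{"name": "play_rows", "arguments": {"plan": [{"linear": [0,0,0],"delta_rot": [0,0,0],"claw": 0},{"linear": [0,0,0],"delta_rot": [0,0,0],"claw": 30},{"linear": [0,0,0],"delta_rot": [0,0,0],"claw": 60},{"linear": [0,0,0],"delta_rot": [0,0,0],"claw": 100},{"linear": [0,0,0],"delta_rot": [0,0,0],"claw": 100},{"linear": [0,0,0],"delta_rot": [0,0,0],"claw": 100},{"linear": [0,0,0.02],"delta_rot": [0,0,0],"claw": 100},{"linear": [0,0,0.04],"delta_rot": [0,0,0],"claw": 100},{"linear": [0,0,0.04],"delta_rot": [0,0,0],"claw": 100},{"linear": [0,0,0.04],"delta_rot": [0,0,0],"claw": 100},{"linear": [0,0,0.03],"delta_rot": [0,0,0],"claw": 100},{"linear": [0,0,0.02],"delta_rot": [0,0,0],"claw": 100}]}}

```text
time_s: 18.42
tool_pos: [0.644, -0.0443, 0.2401]
orientation: [-3.138, -0.002, -1.201]
contact_force: [-0.1, 0.9, 0.5]
width: 0.995
```

Call:
{"name": "play_rows", "arguments": {"plan": [{"linear": [-0.03,0,0],"delta_rot": [0,0,0],"claw": 100},{"linear": [-0.03,0,0],"delta_rot": [0,0,0],"claw": 100},{"linear": [0,0,0],"delta_rot": [0,0,0],"claw": 100},{"linear": [0,0,0],"delta_rot": [0,0,0],"claw": 100}]}}

```text
time_s: 18.75
tool_pos: [0.6062, -0.0447, 0.2369]
orientation: [3.141, -0.0, -1.201]
contact_force: [-0.1, 0.1, -0.7]
width: 0.997
```

```bash
python3 knob.py w17; python3 - <<'E'
from h import *
p,d=grab_frame("side");p2,_=grab_frame("top");a=cv2.imread('pics/side0.png')
cv2.imwrite('pics/s17.png',cv2.resize(np.hstack([p[170:400,220:430],p2[150:310,170:460][:, :210] if 0 else cv2.resize(p2[160:280,320:460],(269,230))]),None,fx=1.6,fy=1.6))
for q in ["squeegee","measure","spool"]: print(q,look_for("top",q)[:1])
W0=cv2.imread('pics/top0.png')
E
```

```text
18.75 [ 0.60618133 -0.04471066  0.2369321 ] [ 3.14121406e+00 -4.53974287e-04 -1.20128796e+00] [ 0.36867382  0.44781184 -0.4478413   1.6804805   0.21690575  1.06284927
 -1.3480826 ] [-0.14385387  0.13538858 -0.65485746] 0.9972711692911175
base 4675 [598.1 -46. ] [ 74.5 147.7] 89.37 0.01409628496340265
handle 1079 [557.5 -45.4] [16.1 35.8] 89.47 0.11726897125865832
bar top 110 [628.4 -56.5] [14.9  3.2] 42.42 0.12180025643787902
squeegee [{'bbox': [267.1, 173.5, 40.0, 30.8], 'confidence': 0.79}]
measure [{'bbox': [425.0, 182.4, 20.7, 25.7], 'confidence': 0.63}]
spool [{'bbox': [180.1, 279.0, 17.2, 16.9], 'confidence': 0.67}]
```

View pics/w17.png

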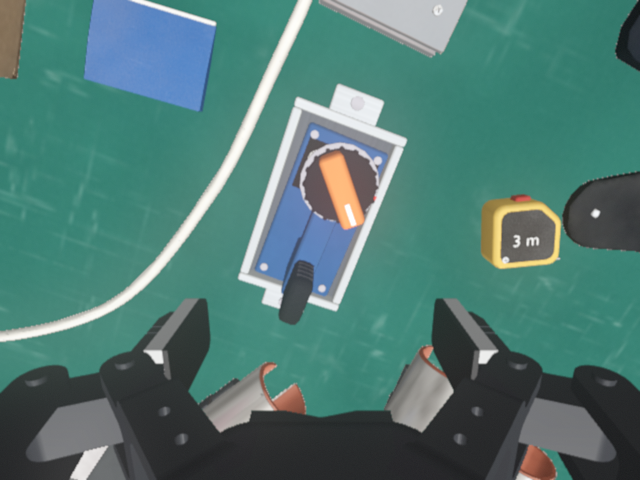

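View pics/s17.png

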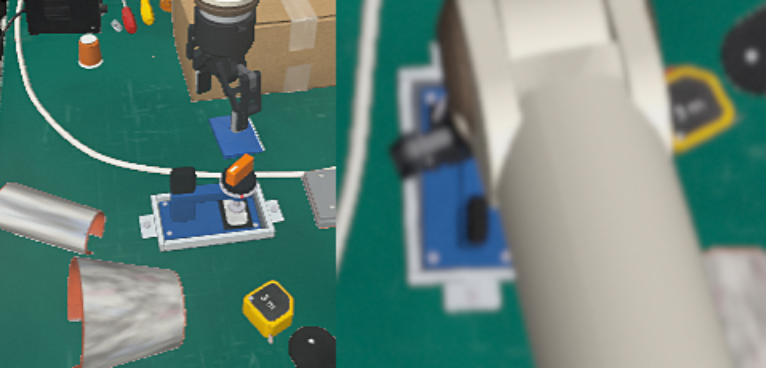

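The bar has settled about 45° clockwise past the red screw mark at (375,198), which is one clutch click. The clamp is in the dock, nothing is touching it, and the bystanders look unmoved. Handing in.

```bash
python3 -c "
from rig import arm;print(arm.hand_in())"
```

```text
the job is handed in; nothing more can be done
None
```

I carried the clamp by its black handle, set it down in the dock and let go. I then gripped the orange bar, turned it 2.36 rad clockwise, released it and moved clear. I handed the job in just after 18.8 s of robot time; the hand-in gives no verdict.

**Last checks:**
- **Clamp in the dock:** its base measured (0.598, -0.046), against the dock at about (0.602, -0.045). The base top was at 14 mm, so the clamp stands on the dock floor. It twisted about 2° during the turn, within the 5 mm clearance.
- **Screw and clutch:** on release the knob sprang back about 0.37 rad. It came to rest about 45° clockwise past the red screw mark, which had turned about 1.2 rad, assuming it began in line with the bar. That fits the screw home and exactly one click. I worked this out from the pictures, because the joint values can't be read and the wrist torque was too noisy to show the click.
- **Bystanders:** the squeegee, tape measure and spool appeared where they had been at the start. I compared them in the pictures and did not measure any shift.
- **Robot:** it was clear of everything, with contact force close to zero.

**Disagreement:** the dock's x position came out between 0.600 and 0.602 m in different views, which is within the calibration tolerance.

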